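# Crank a glue press shut on a plywood blank

## Task

Clamp the glued plywood blank in the little screw press: fit the loose crank fully down onto the square end of the screw, then wind it clockwise by its handle, through full turns, until the plate is snug and firm on the blank (about 5 N of extra push at the handle), but do not crush it by forcing the screw further. Leave the crank sitting on the screw, be gentle with the screw end, and leave the blank and the other things on the bench where they are.

Things in the scene. Friction and masses are not known exactly. Their poses are not given: they have to be found in the camera images.
- square (a point): Foot of the press spindle's square end, on the spindle's vertical axis and on the top face of its 30 mm round collar, about 136 mm above the bench. The steel square end rises 22 mm above this point and is 16 x 16 mm, its flats facing this point's x and y axes, which turn with the spindle; z points up
- spindle: The turning spindle (collar and square end), origin at point square. Turning clockwise seen from above lowers the plate, 6 mm per turn. It starts 1.2 to 2.2 turns from the foot touching, turns freely with a steady drag of about 0.2 N m (3 N at the handle) and then stiffens by roughly 10 to 15 N at the handle per radian as the plate squeezes the blank; it may ease back a little when let go
- press: Green screw press, fixed to the bench: bed 200 x 220 x 25 mm with its origin under its centre; two columns 90 mm to the +y and -y sides carry a cross head 55 mm wide along x, 225 mm long along y, its top 130 mm above the bench. The spindle stands upright in its middle
- plate: Aluminium press plate 110 x 150 x 14 mm under the cross head; origin at the centre of its underside. It only slides up and down, driven by the spindle. Under it sits a round steel pressure foot 92 mm across that reaches 1 to 4 mm below the plate, set differently each time and not measured; it is the foot that meets the blank
- blank: Guitar-shaped blank of two glued plywood layers, 18 mm thick, lying loose on the bed under the plate with its neck out to the front; origin under its body
- socket (a point): Centre of the mouth of the crank's square socket, on the underside of its 34 x 34 x 28 mm hub. The socket is 17.5 mm square and 24 mm deep, opens downward, its flats facing this point's x and y axes (z points up). When seated, the hub's underside rests on the collar at point square
- boss (a point): Centre of the crank's 24 x 24 mm square boss, sides along the x and y of point socket, 30 mm tall (36 to 66 mm above the hub's underside), on the hub's axis: the place to grip it for lifting and seating
- knob (a point): The crank's handle: an upright round black grip 20 mm across, from 38 to 84 mm above the hub's underside, that spins freely on its pin; this point is on its axis, 70 mm above the hub's underside
- crank: The loose dark steel crank, standing on its hub on the bench; origin and axes as point socket. A bar 16 mm wide, 8 mm thick (28 to 36 mm above the hub's underside) runs along its x axis to the handle 70 mm out on the +x side and a round counterweight 50 mm out on the -x side. About 0.45 kg, balanced over the hub
- pen_box: Clear box of pens, 75 x 75 x 85 mm, to be left alone
- parts_box: Green open parts box, 100 x 120 x 35 mm, to be left alone
- spool: White plastic spool, 52 mm across, 38 mm tall, to be left alone
Not all that is in view belongs to the job. Of the things that look like the crank, take the one that is farthest from the robot's base at the start.

How it is judged:
On the way, in this order (a step that is already met when the one before it is completed fails the run):
1. the crank is fully seated on the square end (distance between socket and square below 0.0035 m and angle between the z axis of socket and the z axis of square, either way round below 0.08 rad), for 0.2 s.
2. the plate is tight on the blank (contact force between plate and blank above 100 N), for 0.2 s.
At the end, for the whole second after the job is handed in: The plate presses on the blank with more than 100 N, the crank is still fully seated on the square (within 3.5 mm, upright within 0.08 rad) and at rest, and the blank has not shifted by 10 mm (all of step 1 and contact force between plate and blank above 100 N and linear speed of crank below 0.02 m/s and distance of blank from where it was at the start of the episode below 0.01 m); the robot touches nothing.
It fails at once if the crank is leaned on the screw end before it is seated: more than 35 N between them (contact force between crank and spindle above 35 N and distance between socket and square above 0.0035 m).
It fails at once if the blank is crushed: the plate presses on it with more than 700 N (about 9 N at the handle beyond the drag) (contact force between plate and blank above 700 N).
It fails at once if the screw is wrenched: the contact forces between crank and spindle add up to more than 250 N (contact force between crank and spindle above 250 N).
It fails at once if something else on the bench is shifted by more than 20 mm (distance of any of pen_box, parts_box, spool from where it was at the start of the episode above 0.02 m).
It also fails if it takes over 72 s, if anything falls off the work surface, if the arm or the gripper's body presses on something with over 40 N, if the wrist force passes 120 N, or if a joint passes its speed limit or range.

## Robot

A 7-joint arm with a two-finger parallel gripper is mounted at the origin on the work surface. World frame = base frame: x ahead of the robot, y to its left, z up, the work surface at z = 0. Lengths are in m, angles in rad, forces in N, time in s.
With the tool pointing down it reaches from about 0.425 to 0.875 m from the base axis. Payload 8.4 kg.
Tool frame: the origin (TCP) lies where the fingers leave the gripper's body, on its centre line; the fingertips stand 73 mm ahead of it and the grasp point (between the pads) lies 54 mm ahead of it (bot.hold_point_z is the distance from the TCP to the grasp point, in m); z points along the fingers, y is the line along which they close (so a half turn about z gives the same grasp; the last joint's range is limited). The gripper opens to 85 mm and grips with 20 to 120 N. Pads are 22 mm wide; open, the fingers measure 114 mm over their backs; the gripper's body (76 mm by 85 mm) begins 54 mm behind the grasp point. The pads swing forward as they close: fully open they stand 13 mm farther back than shut.
Start: joints at [-1.242, 0.333, 0.04, 1.465, -0.013, 1.343, -0.059], TCP at [0.27, 0.591, 0.304] pointing down, gripper open.
Joint ranges: [-2.58, 2.58], [-0.38, 2.09], [-1.3, 1.39], [0.25, 2.4], [-1.5, 4.64], [0.08, 2.09], [-2.65, 2.65]. Speed limits (rad/s): [2.22, 2.22, 2.79, 2.79, 3.14, 3.14, 3.14].

## Interface

Orientations are given as a unit quaternion [w, x, y, z].
In Python, from rig import bot, imaging gives the robot as it stands.
- The arm moves only by the shell command python3 -m inch 'ROWS'. ROWS is JSON, a list that holds one entry, the list of rows, each a list of 7 numbers: the turn, a rotation vector about the tool's x, y, z in rad, then the shift along the tool's x, y, z in mm, then the gripper command: -1 is shut, 1 is fully open, values between are in proportion. A call has 1 to 8 rows; each row is the pose to reach, as a shift and turn from the pose commanded when the call began, along the tool's axes at that moment; what a row does not reach only later rows make up. A row lasts 1/12 s, in which the tool goes at most 41.7 mm and 7.16 degrees, less where a joint would pass 70% of its speed; a pose out of reach is approached as far as the arm can. A call with a gripper value outside its range is refused whole. The fingers move at their own pace and stop on an object; the grip force is fixed at half the most. Time passes only in rows, so rows that repeat a pose let the fingers close. It gives the time, the measured TCP pose, the force, the opening and the grip force at its end, in the units of the state.
- bot.sense(): the state, without advancing time (a new reading comes with each control period).
- imaging.capture(name): name is "side" or "top" or "wrist"; returns the picture (400x640x3 uint8, red, green, blue); there is no depth.
- imaging.calibration(name): a dict with "fx", "fy", "cx", "cy" (pixels), "R" (3x3) and "t" (3): a world point X has camera coordinates R X + t. Camera axes: x right, y down, z forward; pixel columns grow to the right and rows downward; lengths in m; the calibration is good to about 2 mm. A picture is of the moment at which its call begins: read the wrist's pose just before it. calibration takes no time and is no camera call; for the wrist camera it gives the pose at the moment of the call.
- bot.close_job(): hands the job in; it is judged then, once.
The state is a dict: "clock": time; "joint_positions": joint angles; "qvel": joint speeds; "joint_torque": joint torques, N m; "eef_pos": TCP position; "ee_rot": TCP orientation; "contact_force": force on the tool from outside, world axes, zero at the start; "wrist_torque": the same for the moment, N m; "grip_width": finger opening in m; "gripper_force": force on a finger pad.
Only numpy, scipy, OpenCV 4.12 (cv2) and the standard library are available. Lean on these libraries where they do the work, as an engineer would, in place of code of your own. Each camera call takes 0.05 s, during which the arm holds its last target. There are 200 camera calls.

## Working session

There is one attempt and no reset: what is moved stays moved. The work goes in short steps, Python scripts to look and compute and a shell command to move; the robot and the scene stay as the last step left them, time stands still between calls to the robot, and variables do not carry over. Pictures are saved under pics/ and viewed, at most 10 in all, crops included, and the job is handed in when it is done.

```bash
ls; mkdir -p pics; python3 - <<'E'
from rig import bot, imaging
import cv2,numpy as np
s=bot.sense();print(s)
for n in("top","side"):
    cv2.imwrite(f"pics/{n}0.png",imaging.capture(n)[:,:,::-1]);c=imaging.calibration(n);print(n,c)
E
```

```text
pics
{'clock': 0.0, 'joint_positions': array([-1.2422129 ,  0.33393118,  0.03987889,  1.46628806, -0.0133936 ,
        1.34328748, -0.05851758]), 'qvel': array([-4.71788446e-04,  6.71292190e-05, -1.00587804e-03, -1.08451415e-05,
       -1.92284253e-03,  1.86898679e-04, -5.44305028e-04]), 'joint_torque': array([ 2.54486285e-04, -6.58536243e+01,  1.36542063e+00, -4.05574071e+01,
        1.66206819e-02,  1.22936902e-02, -4.55389079e-05]), 'eef_pos': array([0.26953785, 0.59110616, 0.30299991]), 'ee_rot': array([-1.15594526e-04,  2.12283212e-01,  9.77207838e-01, -8.15908809e-04]), 'contact_force': array([ 0.40714276, -0.09409224,  1.56847662]), 'wrist_torque': array([0.0273341 , 0.00559675, 0.01028665]), 'gripper_force': 0.0, 'grip_width': 0.08532735221319193}
top {'fx': 421.78997225499063, 'fy': 421.78997225499063, 'cx': 316.4749177278589, 'cy': 199.48940814642236, 'R': array([[-0.0103125 , -0.99980386,  0.01690843],
       [-0.99313937,  0.0082711 , -0.11664382],
       [ 0.11648109, -0.01799532, -0.99302987]]), 't': array([0.1186054 , 0.51767146, 1.25137758])}
side {'fx': 480.02144793436287, 'fy': 480.02144793436287, 'cx': 322.3407566432778, 'cy': 201.03701265892525, 'R': array([[ 0.92367557, -0.38243764, -0.02376746],
       [-0.22338128, -0.48704496, -0.84432696],
       [ 0.31132659,  0.78519339, -0.53530094]]), 't': array([-0.43372393,  0.28335687,  0.98822409])}
```

View pics/top0.png

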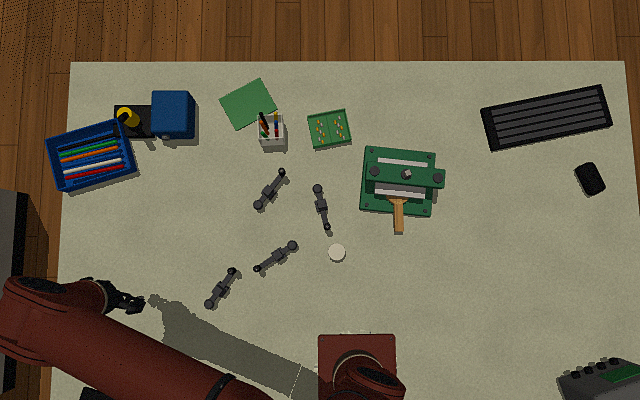

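View pics/side0.png

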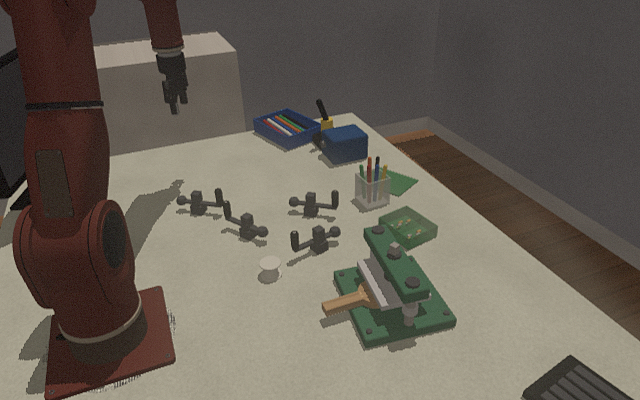

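Four crank-like things in the top view, with hubs at about (270,190), (322,208), (276,257) and (222,288). The spindle is at (406,173) and the spool at (337,252). The base is at about (357,365), so (270,190) looks farthest; I'll check the distances and take a close crop.

```bash
cat > h.py <<'E'
import numpy as np,cv2
from rig import bot,imaging
from scipy.spatial.transform import Rotation as Ro
def ray(c,u,v,z):
    o=-c['R'].T@c['t'];d=c['R'].T@np.array([(u-c['cx'])/c['fx'],(v-c['cy'])/c['fy'],1]);return o+d*(z-o[2])/d[2]
def proj(c,X):
    p=c['R']@np.array(X)+c['t'];return np.array([c['fx']*p[0]/p[2]+c['cx'],c['fy']*p[1]/p[2]+c['cy']])
def pose():
    s=bot.sense();q=s['ee_rot'];return np.array(s['eef_pos']),Ro.from_quat([q[1],q[2],q[3],q[0]])
def delta(target,ax=None):
    """target TCP pos, desired tool y axis (world xy angle, mod pi) with z down -> rotvec, shift mm"""
    p,R=pose();out=R.inv().apply(np.array(target)-p)*1000
    if ax is not None:
        best=None
        for k in(0,np.pi):
            y=np.array([np.cos(ax+k),np.sin(ax+k),0]);z=np.array([0,0,-1.]);x=np.cross(y,z)
            r=(R.inv()*Ro.from_matrix(np.c_[x,y,z])).as_rotvec()
            if best is None or np.linalg.norm(r)<np.linalg.norm(best):best=r
        return best.round(4),out.round(1)
    return out.round(1)
E
python3 - <<'E'
from h import *
c=imaging.calibration("top")
for p in[(270,190),(322,208),(276,257),(222,288)]:
    X=ray(c,*p,.05);print(p,X.round(3),np.hypot(X[0],X[1]).round(3))
print('sq',ray(c,406,173,.158),'spool',ray(c,337,252,.038))
im=cv2.imread("pics/top0.png")
a=cv2.resize(im[160:220,240:300],(480,480),interpolation=cv2.INTER_CUBIC)
cv2.imwrite("pics/crop1.png",a)
E
```

```text
(270, 190) [0.546 0.253 0.05 ] 0.602
(322, 208) [0.491 0.098 0.05 ] 0.5
(276, 257) [0.347 0.235 0.05 ] 0.419
(222, 288) [0.26  0.391 0.05 ] 0.47
sq [ 0.57519094 -0.1317077   0.158     ] spool [0.35996944 0.05449569 0.038     ]
```

View pics/crop1.png

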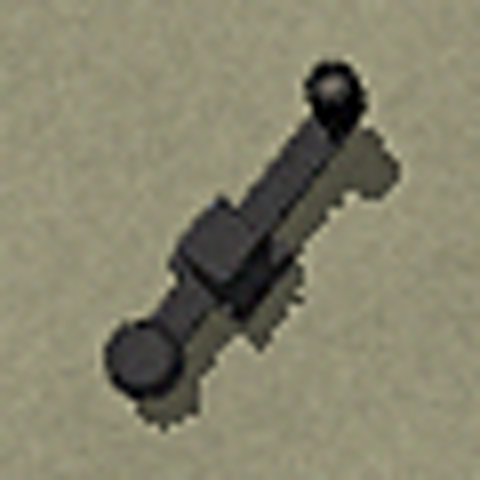

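The crop shows the far crank: boss top at (225,240), knob at (333,88) and counterweight at (143,358) in crop pixels. That matches the description, so it is the one to take.

```bash
python3 - <<'E'
from h import *
c=imaging.calibration("top")
b=ray(c,240+225/8,160+240/8,.066);k=ray(c,240+333/8,160+88/8,.084);w=ray(c,240+143/8,160+358/8,.045)
print(b,k,w)
th=np.arctan2(*(k-w)[1::-1]);print('theta',th,np.hypot(*(k-b)[:2]),np.hypot(*(w-b)[:2]))
# hover: TCP at 0.25 above boss, tool y along crank y
print(delta([b[0],b[1],.25],th+np.pi/2))
p,R=pose();print(p,R.as_matrix().round(3))
E
```

```text
[0.5438283 0.256828  0.066    ] [0.59707914 0.21583774 0.084     ] [0.50254801 0.28929734 0.045     ]
theta -0.6606171660011824 0.06720009982055969 0.05251971962397699
(array([-1.400e-03,  2.000e-04,  2.328e-01]), array([-388.3, -190.3,   53.4]))
[0.26955604 0.59115549 0.30312958] [[-0.91   0.415 -0.001]
 [ 0.415  0.91  -0.001]
 [-0.    -0.001 -1.   ]]
```

```bash
python3 -m inch '[[[0,0,0.1,-200,-95,10,1],[0,0,0.2,-388,-190,53,1],[0,0,0.233,-388,-190,53,1],[0,0,0.233,-388,-190,53,1],[0,0,0.233,-388,-190,53,1],[0,0,0.233,-388,-190,53,1],[0,0,0.233,-388,-190,53,1],[0,0,0.233,-388,-190,53,1]]]'; python3 - <<'E'
from h import *
print(delta([.5438,.2568,.25],-.6606+np.pi/2))
E
```

```text
clock: 0.77
eef_pos: [0.4805, 0.3339, 0.2638]
ee_rot: [-0.0, 0.324, 0.946, -0.0]
contact_force: [-0.1, 1.2, 0.2]
grip_width: 0.0851
gripper_force: 0.0
(array([-0.0002, -0.0001, -0.0001]), array([-97.3, -22.1,  13.8]))
```

```bash
python3 -m inch '[[[0,0,0,-30,-7,5,1],[0,0,0,-65,-15,10,1],[0,0,0,-90,-20,13,1],[0,0,0,-90,-20,13,1],[0,0,0,-90,-20,13,1]]]'; python3 - <<'E'
from h import *
print(delta([.5438,.2568,.25],-.6606+np.pi/2))
c=imaging.calibration("wrist")
im=imaging.capture("wrist");cv2.imwrite("pics/w1.png",im[:,:,::-1])
import pickle;pickle.dump(c,open("c1.pkl","wb"))
for X in([.5438,.2568,.066],[.597,.2158,.084],[.5025,.289,.045]):print(proj(c,X))
E
```

```text
clock: 1.18
eef_pos: [0.5393, 0.2629, 0.2506]
ee_rot: [-0.0, 0.326, 0.945, -0.001]
contact_force: [0.0, 1.2, 0.1]
grip_width: 0.0857
gripper_force: 0.0
(array([-0.0013,  0.0001, -0.0039]), array([-7.3, -2. ,  0.6]))
[318.59242049 198.31279603]
[319.19062173 276.22059499]
[318.48952469 135.03236511]
```

View pics/w1.png

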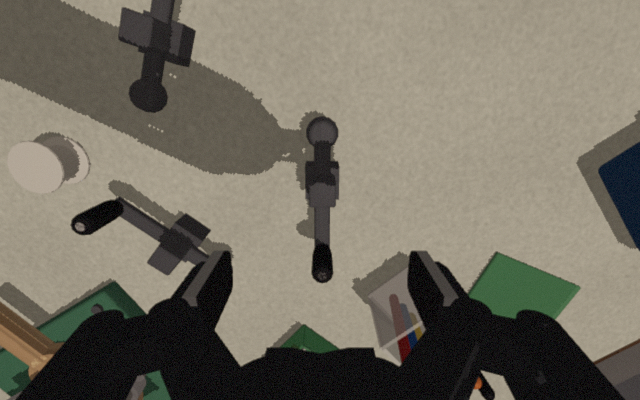

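The crank lies along column 322 in the wrist view: counterweight at (322,132), boss top about (322,195), knob tip about (322,277). That is about 3 px right of what I predicted.

```bash
python3 - <<'E'
from h import *
import pickle;c=pickle.load(open("c1.pkl","rb"))
b=ray(c,322,195,.066);k=ray(c,322,277,.084);w=ray(c,322,132,.045);print(b,k,w)
th=np.arctan2(*(k-w)[1::-1]);print(th,np.hypot(*(k-b)[:2]),np.hypot(*(w-b)[:2]))
m=(50*k+70*w)/120;print(m)
print(delta([m[0],m[1],.053+bot.hold_point_z],th+np.pi/2))
E
```

```text
[0.5432281  0.26104105 0.066     ] [0.59917391 0.21727741 0.084     ] [0.50232644 0.29309953 0.045     ]
-0.6642283444087663 0.07102949440595226 0.05196818932638347
[0.54267955 0.26150698 0.06125   ]
(array([-0.0008, -0.0006,  0.0024]), array([ -5.4,   0.3, 143.8]))
```

```bash
python3 -m inch '[[[0,0,0,-3,0,40,1],[0,0,0,-5,0,80,1],[0,0,0,-5,0,115,1],[0,0,0,-5,0,138,1],[0,0,0,-5,0,143,1],[0,0,0,-5,0,143,1],[0,0,0,-5,0,143,0.3],[0,0,0,-5,0,143,-1]]]';python3 -m inch '[[[0,0,0,0,0,0,-1],[0,0,0,0,0,0,-1],[0,0,0,0,0,0,-1],[0,0,0,0,0,0,-1],[0,0,0,0,0,0,-1]]]'; python3 - <<'E'
from h import *
print(bot.sense()['contact_force'])
cv2.imwrite("pics/s1.png",cv2.resize(imaging.capture("side")[100:300,230:430,::-1],(600,600),interpolation=cv2.INTER_CUBIC))
E
```

```text
clock: 1.9
eef_pos: [0.5433, 0.2628, 0.1104]
ee_rot: [0.001, 0.324, 0.946, 0.001]
contact_force: [-0.3, -1.0, 0.2]
grip_width: 0.064
gripper_force: 0.0
clock: 2.32
eef_pos: [0.543, 0.2621, 0.1093]
ee_rot: [0.0, 0.324, 0.946, 0.001]
contact_force: [-0.5, 0.5, 5.6]
grip_width: 0.0231
gripper_force: 59.2
[-0.45735234  0.51947816  5.59882643]
```

View pics/s1.png

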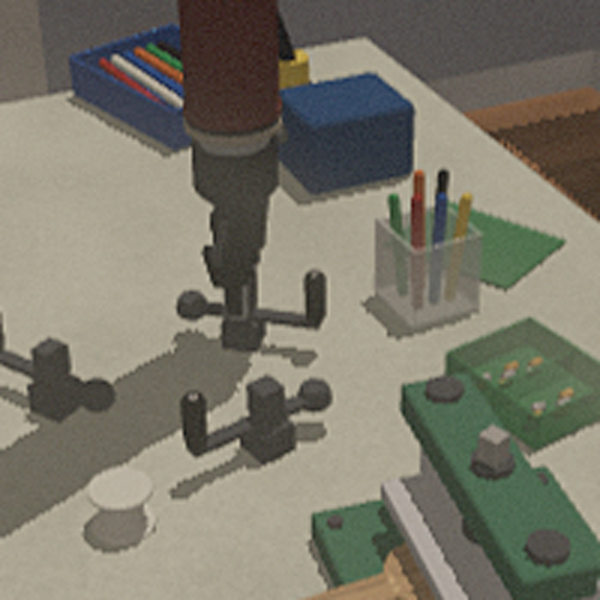

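The boss is held cleanly, with the other things undisturbed. Now I'll lift, and measure the square from the top picture meanwhile.

```bash
python3 -m inch '[[[0,0,0,0,0,-20,-1],[0,0,0,0,0,-60,-1],[0,0,0,0,0,-100,-1],[0,0,0,0,0,-140,-1],[0,0,0,0,0,-180,-1],[0,0,0,0,0,-210,-1],[0,0,0,0,0,-210,-1]]]';python3 - <<'E'
from h import *
im=cv2.imread("pics/top0.png")
cv2.imwrite("pics/crop2.png",cv2.resize(im[155:195,380:440],(780,520),interpolation=cv2.INTER_CUBIC))
print(delta([.575,-.132+.09,.32],-.664+np.pi/2))
s=bot.sense();print(s['joint_positions'])
E
```

```text
clock: 2.95
eef_pos: [0.5443, 0.2622, 0.3255]
ee_rot: [0.003, 0.325, 0.946, 0.004]
contact_force: [1.3, 0.1, -3.5]
grip_width: 0.0231
gripper_force: 60.5
(array([0.0094, 0.0031, 0.0027]), array([-211.1, -221.3,    4. ]))
[-0.78063266  0.22545178  0.30854927  1.57150643 -0.07082396  1.34561188
  0.44527995]
```

View pics/crop2.png

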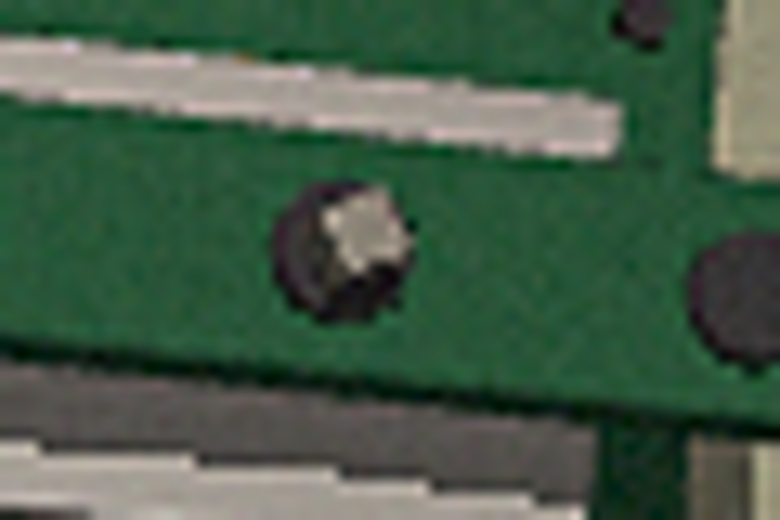

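The square's top is centred at about (367,229) in the crop, i.e. (408.2,172.6) in the full image. Its edges are at roughly 27° mod 90 in the world frame, so the crank should turn about −25° to yaw −63°. I'll go there, offset so the wrist camera can see the square beside the crank.

```bash
python3 - <<'E'
from h import *
c=imaging.calibration("top");q=ray(c,408.2,172.6,.158);print(q,ray(c,406.3,174.4,.136))
w=imaging.calibration("wrist");p,R=pose()
oc=-w['R'].T@w['t'];print('cam in tool',R.inv().apply(oc-p),'axis',R.inv().apply(w['R'][2]),'imgx',R.inv().apply(w['R'][0]),w['fx'])
print(delta([q[0],q[1],.32],np.radians(-63)+np.pi/2))
print(delta([q[0],q[1]+.1,.32],np.radians(-63)+np.pi/2))
# project q for shifted TCPs after rotation
y=np.radians(-63+90);Y=np.array([np.cos(y),np.sin(y),0]);
if Y@R.as_matrix()[:,1]<0:Y=-Y
Z=np.array([0,0,-1.]);R2=np.c_[np.cross(Y,Z),Y,Z];R1=R.as_matrix()
Rc=w['R']@R1@R2.T
for dx,dy in[(0,.1),(.04,.1),(-.04,.1),(.05,.07),(.0,.07)]:
    p2=np.array([q[0]+dx,q[1]+dy,.32]);o2=p2+R2@R1.T@(oc-p);print(dx,dy,proj({**w,'R':Rc,'t':-Rc@o2},q))
E
```

```text
[ 0.57626632 -0.13784171  0.158     ] [ 0.57515072 -0.13758223  0.136     ]
cam in tool [ 0.07950457 -0.00090705 -0.0686245 ] axis [-3.09994768e-01  4.44452614e-04  9.50738159e-01] imgx [-7.70379540e-05  9.99999876e-01 -4.92600320e-04] 304.6797605979768
(array([0.01  , 0.001 , 0.4383]), array([-270.9, -296.1,    3.5]))
(array([0.01  , 0.001 , 0.4383]), array([-209.5, -217.2,    4.1]))
0 0.1 [269.65345199 293.3667991 ]
0.04 0.1 [227.7458315  275.70668539]
-0.04 0.1 [309.8538873 310.3074951]
0.05 0.07 [229.86583745 243.44895876]
0.0 0.07 [283.84133772 267.08324367]
```

```bash
python3 - <<'E'
from h import *
print(delta([.674,-.088,.325],np.radians(27)))
E
python3 -m inch '[[[0,0,0.06,-30,-15,2,-1],[0,0,0.12,-60,-40,2,-1],[0,0,0.2,-85,-65,2,-1],[0,0,0.3,-110,-90,2,-1],[0,0,0.4,-135,-115,2,-1],[0.01,0,0.438,-155,-140,2,-1],[0.01,0,0.438,-175,-165,2,-1],[0.01,0,0.438,-195,-185,2,-1]]]'; python3 - <<'E'
from h import *
print(delta([.674,-.088,.325],np.radians(27)))
E
```

```text
(array([0.01  , 0.001 , 0.4383]), array([-317.5, -196.7,   -0.4]))
clock: 3.62
eef_pos: [0.5818, -0.0065, 0.315]
ee_rot: [-0.002, 0.523, 0.852, -0.005]
contact_force: [-0.2, 0.2, -4.3]
grip_width: 0.023
gripper_force: 60.3
(array([-0.0118,  0.0016, -0.0009]), array([-114.5,   45.2,  -10.3]))
```

```bash
python3 -m inch '[[[-0.01,0,0,-30,12,-3,-1],[-0.01,0,0,-60,25,-6,-1],[-0.01,0,0,-90,40,-8,-1],[-0.01,0,0,-112,45,-8,-1],[-0.01,0,0,-112,45,-8,-1],[-0.01,0,0,-112,45,-8,-1],[-0.01,0,0,-112,45,-8,-1]]]'; python3 - <<'E'
from h import *
import pickle
p,R=pose();print(R.as_matrix().round(4))
c=imaging.calibration("wrist");im=imaging.capture("wrist");pickle.dump((c,p,R),open("c2.pkl","wb"))
cv2.imwrite("pics/w2.png",im[:,:,::-1]);print(proj(c,[.5763,-.1378,.158]))
E
```

```text
clock: 4.2
eef_pos: [0.6734, -0.0829, 0.3226]
ee_rot: [-0.0, 0.522, 0.853, -0.001]
contact_force: [-0.8, 0.5, -4.1]
grip_width: 0.0232
gripper_force: 60.7
[[-4.546e-01  8.907e-01 -1.000e-03]
 [ 8.907e-01  4.546e-01 -1.300e-03]
 [-7.000e-04 -1.500e-03 -1.000e+00]]
[183.87515526 202.78965352]
```

View pics/w2.png

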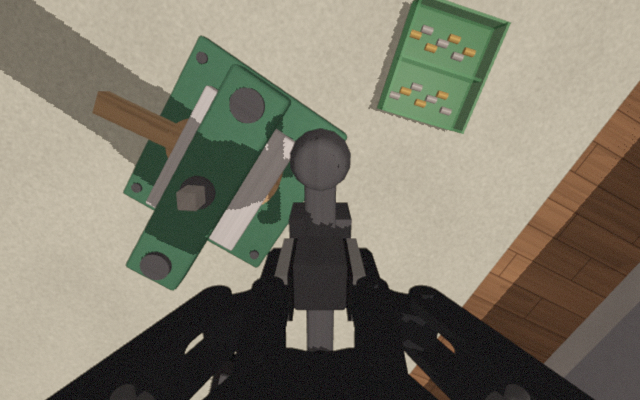

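The square shows at about (188,197) beside the held crank, with the counterweight at (321,160) and the hub centred near column 321. I'll crop around the square.

```bash
python3 - <<'E'
from h import *
im=cv2.imread("pics/w2.png")[170:226,160:230]
im=cv2.convertScaleAbs(im,alpha=1.8,beta=20)
cv2.imwrite("pics/crop3.png",cv2.resize(im,(700,560),interpolation=cv2.INTER_CUBIC))
E
```

```text
(no output)
```

View pics/crop3.png

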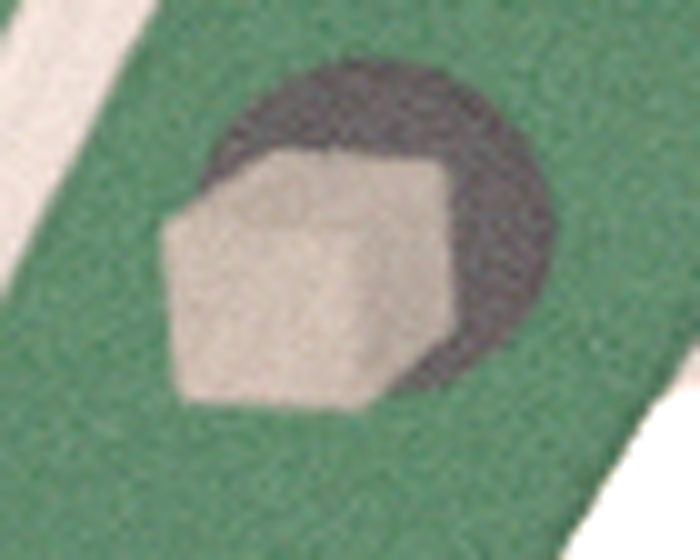

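Crop corners: top face (165,225), (358,226), (368,408), (185,402), and foot (285,150), (445,163), (455,330). The collar is centred at about (380,225).

```bash
python3 - <<'E'
from h import *
import pickle
from scipy.optimize import least_squares
c,p,R=pickle.load(open("c2.pkl","rb"))
f=lambda a:(160+a[0]/10,170+a[1]/10)
T=[f(a) for a in[(165,225),(358,226),(368,408),(185,402)]];B=[f(a) for a in[(285,150),(445,163),(455,330)]]
P=np.array([ray(c,*t,.158) for t in T]);print(P.mean(0))
print('angles',[np.degrees(np.arctan2(*(P[(i+1)%4]-P[i])[1::-1]))%90 for i in range(4)],[np.linalg.norm(P[(i+1)%4]-P[i]) for i in range(4)])
print('collar',ray(c,*f((380,225)),.136))
def res(v):
    x,y,a,z=v;o=[]
    for h,L in((z+.022,T),(z,B)):
        q=[x,y]+np.array([[1,1],[1,-1],[-1,-1],[-1,1]])*.008@Ro.from_euler('z',a).as_matrix()[:2,:2].T
        pr=np.array([proj(c,[*k,h]) for k in q])
        for t in L:o.extend(min(pr-t,key=np.linalg.norm))
    return np.array(o)
s=least_squares(res,[P[:,0].mean(),P[:,1].mean(),np.radians(27),.136]);print(s.x,np.degrees(s.x[2]),abs(s.fun).max())
q=s.x
print(np.degrees(np.arctan2(R.as_matrix()[1,1],R.as_matrix()[0,1])))
E
```

```text
[ 0.57815935 -0.13570957  0.158     ]
angles [np.float64(26.73465616575168), np.float64(22.799090962905822), np.float64(25.029645588559816), np.float64(24.83219233147942)] [np.float64(0.015522261597518823), np.float64(0.015734827124661496), np.float64(0.014955572003600258), np.float64(0.015261151474974949)]
collar [ 0.57849151 -0.13476777  0.136     ]
[ 0.57452235 -0.14364325  0.41193783  0.12114649] 23.602299148536915 1.0069396643099537
27.03620084920993
```

```bash
python3 - <<'E'
from h import *
print(delta([.5778,-.1352,.285],np.radians(25)))
E
```

```text
(array([-0.0007,  0.0008,  0.0364]), array([  -3.5, -109.2,   38.2]))
```

```bash
python3 -m inch '[[[0,0,0.036,-1,-30,0,-1],[0,0,0.036,-2,-65,0,-1],[0,0,0.036,-3,-95,5,-1],[0,0,0.036,-4,-109,15,-1],[0,0,0.036,-4,-109,28,-1],[0,0,0.036,-4,-109,38,-1],[0,0,0.036,-4,-109,38,-1],[0,0,0.036,-4,-109,38,-1]]]'; python3 - <<'E'
from h import *
print(delta([.5778,-.1352,.267],np.radians(25)))
c=imaging.calibration("side");im=imaging.capture("side")
u,v=proj(c,[.578,-.135,.16]).astype(int);print(u,v)
cv2.imwrite("pics/s2.png",cv2.resize(im[v-50:v+40,u-60:u+60,::-1],(800,600),interpolation=cv2.INTER_CUBIC))
E
```

```text
clock: 4.92
eef_pos: [0.5791, -0.1348, 0.2853]
ee_rot: [0.0, 0.536, 0.844, -0.001]
contact_force: [0.6, -0.4, -4.1]
grip_width: 0.0232
gripper_force: 60.9
(array([-0.0006,  0.0013,  0.002 ]), array([ 0.2, -1.3, 18.3]))
395 242
```

View pics/s2.png

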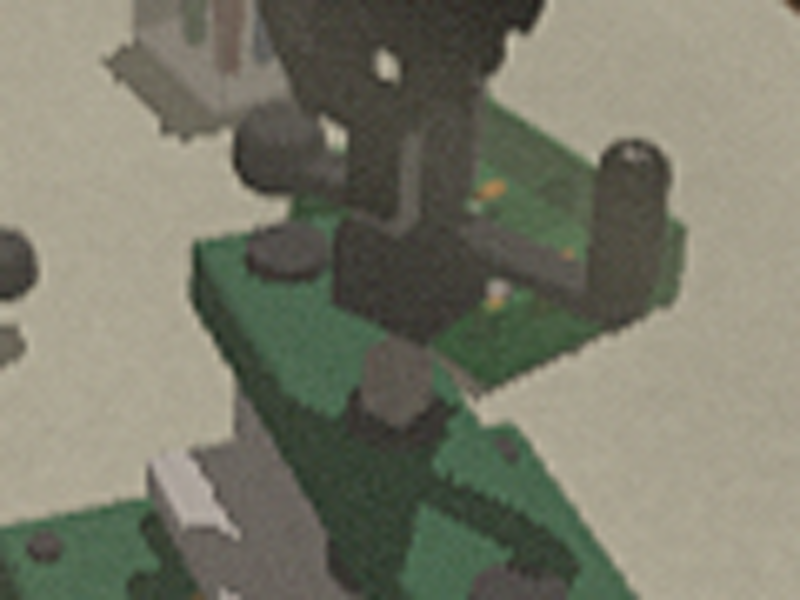

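The hub hangs above the square end. Its bottom front corner is at (430,345) and its left edge at 333, while the collar spans 345–457, so the hub may be a few mm to the right. I'll compare against projections.

```bash
python3 - <<'E'
from h import *
c=imaging.calibration("side")
u0,v0=395-60,242-50
cr=lambda X:((proj(c,X)-[u0,v0])*[800/120,600/90]).round(0)
p,R=pose();M=R.as_matrix();S=p-M[:,0]*.0005
corner=lambda o,z,h:[cr([*(o[:2]+sx*h*M[:2,0]+sy*h*M[:2,1]),z]) for sx,sy in((1,1),(1,-1),(-1,-1),(-1,1))]
print('hub bottom',corner(S,p[2]-.109,.017));print('hub top',corner(S,p[2]-.081,.017))
knob=S-M[:,0]*.07;cw=S+M[:,0]*.05
print('knob top',cr([knob[0],knob[1],p[2]-.109+.084]),'cw',cr([cw[0],cw[1],p[2]-.109+.036]))
Q=np.array([.5780,-.1355])
print('sq top',corner(Q,.158,.008),'foot',corner(Q,.136,.008),'collar c',cr([*Q,.136]))
E
```

```text
hub bottom [array([396., 247.]), array([330., 297.]), array([424., 342.]), array([489., 290.])]
hub top [array([401., 173.]), array([335., 222.]), array([430., 266.]), array([495., 214.])]
knob top [638. 147.] cw [281. 135.]
sq top [array([395., 322.]), array([364., 346.]), array([407., 367.]), array([438., 343.])] foot [array([391., 379.]), array([360., 403.]), array([403., 424.]), array([433., 400.])] collar c [397. 401.]
```

The projections agree with the picture to within a pixel, so I'll descend gently.

```bash
python3 -m inch '[[[0,0,0,0,-1,6,-1],[0,0,0,0,-1,12,-1],[0,0,0,0,-1,16,-1],[0,0,0,0,-1,18,-1],[0,0,0,0,-1,19,-1],[0,0,0,0,-1,20,-1],[0,0,0,0,-1,20,-1]]]'; python3 -c "
from h import *;print(delta([.5778,-.1352,.267],np.radians(25)),bot.sense()['contact_force'],bot.sense()['wrist_torque'])"
```

```text
clock: 5.55
eef_pos: [0.5778, -0.137, 0.2669]
ee_rot: [0.001, 0.537, 0.843, -0.0]
contact_force: [-3.9, 1.3, 5.0]
grip_width: 0.023
gripper_force: 62.6
(array([ 0.0008,  0.0019, -0.0005]), array([ 1.6,  0.7, -0.1])) [-3.85766311  1.25968207  4.95726928] [0.36321232 1.12666614 0.01967918]
```

```bash
f(){ python3 -c "
from h import *
s=bot.sense();p,R=pose();print(p.round(4),'Ftool',R.inv().apply(s['contact_force']).round(1),'ttool',R.inv().apply(s['wrist_torque']).round(2))"; }
python3 -m inch '[[[0,0,0,0.8,0,0,-1],[0,0,0,1.5,0,0,-1],[0,0,0,1.5,0,0,-1]]]'>/dev/null; f
python3 -m inch '[[[0,0,0,0,-0.8,0,-1],[0,0,0,0,-1.5,0,-1],[0,0,0,0,-1.5,0,-1]]]'>/dev/null; f
```

```text
[ 0.5775 -0.1364  0.2669] Ftool [-1.9 -3.  -5.7] ttool [ 0.83 -0.35 -0.02]
[ 0.5769 -0.1365  0.2669] Ftool [-3.1  1.2 -5.4] ttool [-0.54 -0.8   0.05]
```

```bash
cat > f.py <<'E'
from h import *
import sys
s=bot.sense();p,R=pose();print(p.round(4),'Ftool',R.inv().apply(s['contact_force']).round(1),'ttool',R.inv().apply(s['wrist_torque']).round(2))
if len(sys.argv)>1:print(delta([float(sys.argv[1]),float(sys.argv[2]),p[2]],np.radians(25)))
E
python3 -m inch '[[[0,0,0,0,0,-2,-1],[0,0,0,0,0,-4,-1],[0,0,0,0,0,-4,-1],[0,0,0,0,0,-4,-1],[0,0,0,0,0,-4,-1]]]'>/dev/null; python3 f.py .577 -.1345
```

```text
[ 0.5755 -0.1358  0.2693] Ftool [-0.3 -0.1  5.4] ttool [-0.01 -0.    0.  ]
(array([-0.0008,  0.0013, -0.0001]), array([ 0.6,  2. , -0. ]))
```

```bash
python3 -m inch '[[[0,0,0,0.5,2,0,-1],[0,0,0,0.5,2,2,-1],[0,0,0,0.5,2,4,-1],[0,0,0,0.5,2,5,-1],[0,0,0,0.5,2,5,-1],[0,0,0,0.5,2,5,-1]]]'>/dev/null; python3 f.py .577 -.1345
```

```text
[ 0.5773 -0.1349  0.2647] Ftool [-0.5  0.8  4.1] ttool [ 0.08 -0.02  0.02]
(array([-0.0001,  0.0019, -0.0004]), array([ 0.5, -0.1, -0. ]))
```

It has gone in, with z below the contact height and almost no force. Continuing down.

```bash
python3 -m inch '[[[0,0,0,0,0,2,-1],[0,0,0,0,0,4,-1],[0,0,0,0,0,6,-1],[0,0,0,0,0,8,-1],[0,0,0,0,0,8,-1]]]'>/dev/null; python3 f.py
```

```text
[ 0.5773 -0.1348  0.2564] Ftool [-0.  -1.2  4.7] ttool [ 0.23 -0.04 -0.  ]
```

```bash
python3 -m inch '[[[0,0,0,0,0,2,-1],[0,0,0,0,0,4,-1],[0,0,0,0,0,6,-1],[0,0,0,0,0,8,-1],[0,0,0,0,0,9,-1],[0,0,0,0,0,9,-1]]]'>/dev/null; python3 f.py;python3 -m inch '[[[0,0,0,0,0,1,-1],[0,0,0,0,0,2,-1],[0,0,0,0,0,3,-1],[0,0,0,0,0,3,-1]]]'>/dev/null; python3 f.py
```

```text
[ 0.5773 -0.1349  0.2476] Ftool [ 0.  -0.5  4.7] ttool [ 0.34 -0.02  0.02]
[ 0.5774 -0.1351  0.2453] Ftool [ 1.6 -3.6 -1.3] ttool [1.04 0.12 0.03]
```

Contact at z 0.2453, right at the expected seat height. I'll let it settle, release and rise.

```bash
python3 -m inch '[[[0,0,0,0,0,0,-1],[0,0,0,0,0,0,-1],[0,0,0,0,0,0,-0.2],[0,0,0,0,0,0,0.2],[0,0,0,0,0,0,0.2],[0,0,0,0,0,0,0.2]]]'; python3 f.py; python3 -m inch '[[[0,0,0,0,0,-20,0.2],[0,0,0,0,0,-55,0.2],[0,0,0,0,0,-75,0.2],[0,0,0,0,0,-75,0.2],[0,0,0,0,0,-75,0.2]]]'; python3 - <<'E'
from h import *
print(bot.sense()['joint_positions'])
# knob grip pose
s=np.array([.5773,-.1350]);th=np.radians(-65)
print(delta([s[0]+.07*np.cos(th),s[1]+.07*np.sin(th),.206+bot.hold_point_z]))
c=imaging.calibration("side");im=imaging.capture("side")
u,v=395,242
cv2.imwrite("pics/s3.png",cv2.resize(im[v-50:v+40,u-60:u+60,::-1],(800,600),interpolation=cv2.INTER_CUBIC))
k=[s[0]+.07*np.cos(th),s[1]+.07*np.sin(th),.220]
print('knob pred',(proj(c,k)-[u-60,v-50])*6.667)
E
```

```text
clock: 8.72
eef_pos: [0.5779, -0.1346, 0.2452]
ee_rot: [0.001, 0.537, 0.843, -0.0]
contact_force: [0.0, 0.7, -0.3]
grip_width: 0.0512
gripper_force: 0.0
[ 0.5779 -0.1346  0.2452] Ftool [0.7 0.3 0.3] ttool [0.02 0.02 0.02]
clock: 9.13
eef_pos: [0.578, -0.1348, 0.3211]
ee_rot: [0.002, 0.537, 0.843, 0.0]
contact_force: [-0.4, 0.4, 0.1]
grip_width: 0.0514
gripper_force: 0.0
[-0.34786555  0.22565944  0.59645353  1.61160665 -0.12873509  1.33965856
  0.70197949]
[-69.6  -0.9  61.5]
knob pred [615.11275729 268.11262174]
```

View pics/s3.png

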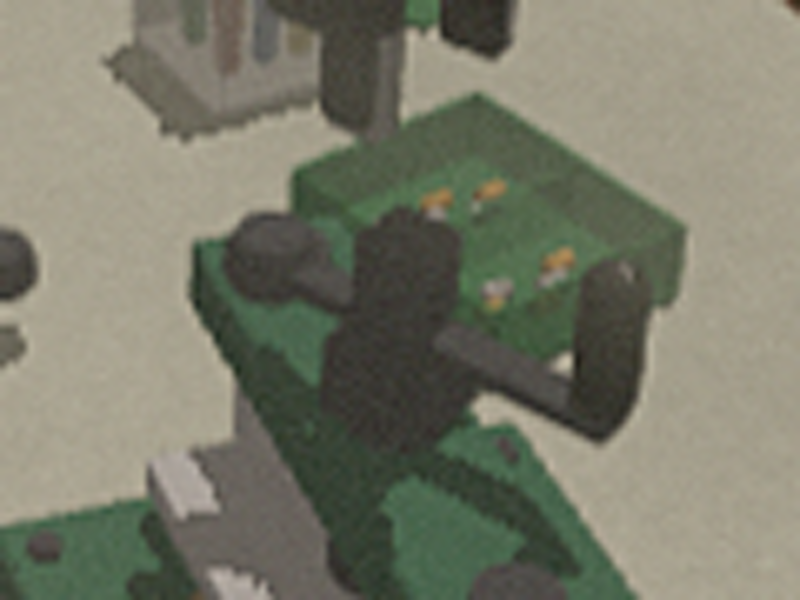

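The crank is seated, with the knob top at (615,268) exactly where predicted. Moving over the knob and gripping it.

```bash
python3 -m inch '[[[0,0,0,-35,0,0,0.2],[0,0,0,-69.5,-0.5,0,0.2],[0,0,0,-69.5,-0.5,25,0.2],[0,0,0,-69.5,-0.5,55,0.2],[0,0,0,-69.5,-0.5,61,0.2],[0,0,0,-69.5,-0.5,61,0.2],[0,0,0,-69.5,-0.5,61,-1],[0,0,0,-69.5,-0.5,61,-1]]]'; python3 f.py; python3 -m inch '[[[0,0,0,0,0,0,-1],[0,0,0,0,0,0,-1],[0,0,0,0,0,0,-1],[0,0,0,0,0,0,-1]]]'; python3 f.py
```

```text
clock: 9.85
eef_pos: [0.6069, -0.1979, 0.2606]
ee_rot: [0.002, 0.537, 0.843, -0.0]
contact_force: [0.3, 0.0, 0.1]
grip_width: 0.028
gripper_force: 0.0
[ 0.6069 -0.1979  0.2606] Ftool [-0.1  0.3 -0.1] ttool [-0.04 -0.02  0.  ]
clock: 10.18
eef_pos: [0.6069, -0.1984, 0.2604]
ee_rot: [0.002, 0.537, 0.843, -0.0]
contact_force: [0.4, -1.2, 4.5]
grip_width: 0.018
gripper_force: 58.8
[ 0.6069 -0.1984  0.2604] Ftool [-1.2 -0.1 -4.5] ttool [-0.19 -0.29 -0.  ]
```

```bash
cat > g.py <<'E'
from h import *
s=bot.sense();p,R=pose();C=np.array([.5773,-.1350]);r=p[:2]-C
a=np.degrees(np.arctan2(r[1],r[0]));u=r/np.hypot(*r);F=np.array(s['contact_force'])
cw=np.array([u[1],-u[0]])
print('t',round(float(s['clock']),2),'phi(cw from start)',round((-65-a)%360,1),'rad',round(np.hypot(*r)*1e3,1),'z',round(p[2],4),'Fcw',round(F[:2]@cw,2),'Frad',round(F[:2]@u,2),'Fz',round(F[2],1),'w',round(s['grip_width'],4),'T',np.round(s['wrist_torque'],2),'rot',(R.as_rotvec()).round(3))
E
python3 -m inch '[[[0,0,0,1.1,-12.2,0,-1],[0,0,0,4.2,-23.9,0,-1],[0,0,0,9.4,-35,0,-1],[0,0,0,16.4,-45,0,-1],[0,0,0,16.4,-45,0,-1]]]'>/dev/null;python3 g.py
```

```text
t 10.6 phi(cw from start) 41.1 rad 70.3 z 0.2603 Fcw -0.85 Frad 3.04 Fz 6.5 w 0.0181 T [-0.44  0.09 -0.01] rot [1.688e+00 2.645e+00 1.000e-03]
```

```bash
python3 - <<'E'
import numpy as np
for s in range(40,360,80):
    print(s,[[round(70*(np.cos(np.radians(s))-np.cos(np.radians(a))),1),round(70*(np.sin(np.radians(s))-np.sin(np.radians(a))),1)] for a in range(s+10,s+81,10)])
E
```

```text
40 [[np.float64(8.6), np.float64(-8.6)], [np.float64(18.6), np.float64(-15.6)], [np.float64(29.7), np.float64(-20.8)], [np.float64(41.5), np.float64(-23.9)], [np.float64(53.6), np.float64(-25.0)], [np.float64(65.8), np.float64(-23.9)], [np.float64(77.6), np.float64(-20.8)], [np.float64(88.6), np.float64(-15.6)]]
120 [[np.float64(10.0), np.float64(7.0)], [np.float64(18.6), np.float64(15.6)], [np.float64(25.6), np.float64(25.6)], [np.float64(30.8), np.float64(36.7)], [np.float64(33.9), np.float64(48.5)], [np.float64(35.0), np.float64(60.6)], [np.float64(33.9), np.float64(72.8)], [np.float64(30.8), np.float64(84.6)]]
200 [[np.float64(-5.2), np.float64(11.1)], [np.float64(-12.2), np.float64(21.1)], [np.float64(-20.8), np.float64(29.7)], [np.float64(-30.8), np.float64(36.7)], [np.float64(-41.8), np.float64(41.8)], [np.float64(-53.6), np.float64(45.0)], [np.float64(-65.8), np.float64(46.1)], [np.float64(-77.9), np.float64(45.0)]]
280 [[np.float64(-11.8), np.float64(-3.2)], [np.float64(-22.8), np.float64(-8.3)], [np.float64(-32.8), np.float64(-15.3)], [np.float64(-41.5), np.float64(-23.9)], [np.float64(-48.5), np.float64(-33.9)], [np.float64(-53.6), np.float64(-45.0)], [np.float64(-56.8), np.float64(-56.8)], [np.float64(-57.8), np.float64(-68.9)]]
```

```bash
python3 -m inch '[[[0,0,0,8.6,-8.6,0,-1],[0,0,0,18.6,-15.6,0,-1],[0,0,0,29.7,-20.8,0,-1],[0,0,0,41.5,-23.9,0,-1],[0,0,0,53.6,-25,0,-1],[0,0,0,65.8,-23.9,0,-1],[0,0,0,77.6,-20.8,0,-1],[0,0,0,88.6,-15.6,0,-1]]]'>/dev/null;python3 g.py
python3 -m inch '[[[0,0,0,10,7,0,-1],[0,0,0,18.6,15.6,0,-1],[0,0,0,25.6,25.6,0,-1],[0,0,0,30.8,36.7,0,-1],[0,0,0,33.9,48.5,0,-1],[0,0,0,35,60.6,0,-1],[0,0,0,33.9,72.8,0,-1],[0,0,0,30.8,84.6,0,-1]]]'>/dev/null;python3 g.py
```

```text
t 11.27 phi(cw from start) 119.4 rad 71.1 z 0.26 Fcw -3.9 Frad 5.48 Fz 11.0 w 0.0181 T [-0.69  0.95 -0.04] rot [ 1.69   2.646 -0.003]
t 11.93 phi(cw from start) 200.3 rad 71.3 z 0.2597 Fcw -3.4 Frad -1.6 Fz 8.3 w 0.018 T [-0.7   0.82  0.01] rot [ 1.686e+00  2.649e+00 -1.000e-03]
```

```bash
python3 -m inch '[[[0,0,0,-5.2,11.1,0,-1],[0,0,0,-12.2,21.1,0,-1],[0,0,0,-20.8,29.7,0,-1],[0,0,0,-30.8,36.7,0,-1],[0,0,0,-41.8,41.8,0,-1],[0,0,0,-53.6,45,0,-1],[0,0,0,-65.8,46.1,0,-1],[0,0,0,-77.9,45,0,-1]]]'>/dev/null;python3 g.py
python3 -m inch '[[[0,0,0,-11.8,-3.2,0,-1],[0,0,0,-22.8,-8.3,0,-1],[0,0,0,-32.8,-15.3,0,-1],[0,0,0,-41.5,-23.9,0,-1],[0,0,0,-48.5,-33.9,0,-1],[0,0,0,-53.6,-45,0,-1],[0,0,0,-56.8,-56.8,0,-1],[0,0,0,-57.8,-68.9,0,-1]]]'>/dev/null;python3 g.py
python3 - <<'E'
import numpy as np
for s in list(range(360,720,40)):
    print(s,[[float(round(70*(np.cos(np.radians(s))-np.cos(np.radians(a))),1)),float(round(70*(np.sin(np.radians(s))-np.sin(np.radians(a))),1))] for a in range(s+5,s+41,5)])
E
```

```text
t 12.6 phi(cw from start) 279.3 rad 70.4 z 0.2596 Fcw -2.9 Frad -2.91 Fz 9.0 w 0.0182 T [0.34 1.45 0.  ] rot [ 1.686e+00  2.650e+00 -1.000e-03]
t 13.27 phi(cw from start) 359.3 rad 70.0 z 0.2601 Fcw -3.32 Frad 0.35 Fz 5.6 w 0.0179 T [ 0.63 -0.63  0.01] rot [1.685e+00 2.646e+00 1.000e-03]
360 [[0.3, -6.1], [1.1, -12.2], [2.4, -18.1], [4.2, -23.9], [6.6, -29.6], [9.4, -35.0], [12.7, -40.2], [16.4, -45.0]]
400 [[4.1, -4.5], [8.6, -8.6], [13.5, -12.3], [18.6, -15.6], [24.0, -18.4], [29.7, -20.8], [35.5, -22.6], [41.5, -23.9]]
440 [[6.1, -0.8], [12.2, -1.1], [18.3, -0.8], [24.3, -0.0], [30.3, 1.3], [36.1, 3.2], [41.7, 5.5], [47.2, 8.3]]
480 [[5.2, 3.3], [10.0, 7.0], [14.5, 11.1], [18.6, 15.6], [22.3, 20.5], [25.6, 25.6], [28.4, 31.0], [30.8, 36.7]]
520 [[1.8, 5.8], [3.2, 11.8], [4.0, 17.8], [4.2, 23.9], [4.0, 30.0], [3.2, 36.1], [1.8, 42.1], [0.0, 47.9]]
560 [[-2.3, 5.6], [-5.2, 11.1], [-8.4, 16.2], [-12.2, 21.1], [-16.3, 25.6], [-20.8, 29.7], [-25.6, 33.4], [-30.8, 36.7]]
600 [[-5.4, 2.8], [-11.1, 5.2], [-16.9, 7.0], [-22.8, 8.3], [-28.9, 9.1], [-35.0, 9.4], [-41.1, 9.1], [-47.2, 8.3]]
640 [[-6.0, -1.3], [-11.8, -3.2], [-17.4, -5.5], [-22.8, -8.3], [-28.0, -11.6], [-32.8, -15.3], [-37.3, -19.4], [-41.5, -23.9]]
680 [[-3.7, -4.8], [-7.0, -10.0], [-9.8, -15.4], [-12.2, -21.1], [-14.0, -26.9], [-15.3, -32.8], [-16.1, -38.9], [-16.4, -45.0]]
```

```bash
echo "
import sys;sys.exit(F[:2]@cw<-4.9)" >> g.py
python3 -m inch '[[[0,0,0,1.1,-12.2,0,-1],[0,0,0,4.2,-23.9,0,-1],[0,0,0,9.4,-35,0,-1],[0,0,0,16.4,-45,0,-1]]]'>/dev/null;python3 g.py &&
python3 -m inch '[[[0,0,0,4.1,-4.5,0,-1],[0,0,0,8.6,-8.6,0,-1],[0,0,0,13.5,-12.3,0,-1],[0,0,0,18.6,-15.6,0,-1]]]'>/dev/null && python3 g.py &&
python3 -m inch '[[[0,0,0,5.4,-2.8,0,-1],[0,0,0,11.1,-5.2,0,-1],[0,0,0,16.9,-7.0,0,-1],[0,0,0,22.9,-8.3,0,-1]]]'>/dev/null && python3 g.py &&
python3 -m inch '[[[0,0,0,6.1,-0.8,0,-1],[0,0,0,12.2,-1.1,0,-1],[0,0,0,18.3,-0.8,0,-1],[0,0,0,24.3,0,0,-1]]]'>/dev/null && python3 g.py &&
python3 -m inch '[[[0,0,0,6,1.3,0,-1],[0,0,0,11.8,3.2,0,-1],[0,0,0,17.4,5.5,0,-1],[0,0,0,22.9,8.3,0,-1]]]'>/dev/null && python3 g.py
```

```text
t 13.6 phi(cw from start) 39.7 rad 70.3 z 0.2602 Fcw -2.88 Frad 0.46 Fz 6.2 w 0.0183 T [ 0.01 -0.93 -0.03] rot [1.686 2.644 0.   ]False
```

```bash
sed -i 's/sys.exit(\(.*\))$/sys.exit(int(\1))/' g.py; 
python3 -m inch '[[[0,0,0,4.1,-4.5,0,-1],[0,0,0,8.6,-8.6,0,-1],[0,0,0,13.5,-12.3,0,-1],[0,0,0,18.6,-15.6,0,-1]]]'>/dev/null && python3 g.py &&
python3 -m inch '[[[0,0,0,5.4,-2.8,0,-1],[0,0,0,11.1,-5.2,0,-1],[0,0,0,16.9,-7.0,0,-1],[0,0,0,22.9,-8.3,0,-1]]]'>/dev/null && python3 g.py &&
python3 -m inch '[[[0,0,0,6.1,-0.8,0,-1],[0,0,0,12.2,-1.1,0,-1],[0,0,0,18.3,-0.8,0,-1],[0,0,0,24.3,0,0,-1]]]'>/dev/null && python3 g.py &&
python3 -m inch '[[[0,0,0,6,1.3,0,-1],[0,0,0,11.8,3.2,0,-1],[0,0,0,17.4,5.5,0,-1],[0,0,0,22.9,8.3,0,-1]]]'>/dev/null && python3 g.py
```

```text
t 13.93 phi(cw from start) 59.5 rad 70.4 z 0.2603 Fcw -3.19 Frad 2.05 Fz 7.8 w 0.0183 T [-0.68 -0.46 -0.03] rot [ 1.687e+00  2.644e+00 -1.000e-03]
t 14.27 phi(cw from start) 79.4 rad 70.6 z 0.2603 Fcw -2.61 Frad 4.27 Fz 9.3 w 0.0185 T [-1.01  0.08  0.02] rot [ 1.688e+00  2.644e+00 -2.000e-03]
t 14.6 phi(cw from start) 99.3 rad 70.9 z 0.2601 Fcw -2.57 Frad 6.81 Fz 10.5 w 0.0182 T [-1.01  0.88 -0.05] rot [ 1.689  2.645 -0.003]
t 14.93 phi(cw from start) 119.5 rad 71.0 z 0.2599 Fcw -2.72 Frad 8.17 Fz 13.0 w 0.0181 T [-0.7   1.56 -0.01] rot [ 1.69   2.647 -0.003]
```

```bash

python3 -m inch '[[[0,0,0,5.2,3.3,-0.5,-1],[0,0,0,10,7,-0.7,-1],[0,0,0,14.5,11.1,-0.7,-1],[0,0,0,18.6,15.6,-0.7,-1]]]'>/dev/null && python3 g.py &&
python3 -m inch '[[[0,0,0,3.7,4.9,0,-1],[0,0,0,7,10,0,-1],[0,0,0,9.8,15.4,0,-1],[0,0,0,12.2,21.1,0,-1]]]'>/dev/null && python3 g.py &&
python3 -m inch '[[[0,0,0,1.8,5.8,0,-1],[0,0,0,3.2,11.8,0,-1],[0,0,0,4,17.8,0,-1],[0,0,0,4.2,23.9,0,-1]]]'>/dev/null && python3 g.py &&
python3 -m inch '[[[0,0,0,-0.2,6.1,0,-1],[0,0,0,-1,12.2,0,-1],[0,0,0,-2.4,18.2,0,-1],[0,0,0,-4.2,24,0,-1]]]'>/dev/null && python3 g.py
```

```text
t 15.27 phi(cw from start) 140.0 rad 71.1 z 0.2601 Fcw -3.44 Frad 6.7 Fz 10.7 w 0.018 T [-0.25  1.21 -0.03] rot [ 1.689  2.649 -0.003]
t 15.6 phi(cw from start) 160.3 rad 71.2 z 0.2601 Fcw -2.47 Frad 3.2 Fz 8.9 w 0.0182 T [-0.09  0.95 -0.  ] rot [ 1.688e+00  2.649e+00 -2.000e-03]
t 15.93 phi(cw from start) 180.2 rad 71.2 z 0.26 Fcw -2.62 Frad 1.96 Fz 7.9 w 0.018 T [-0.04  0.82 -0.01] rot [ 1.687e+00  2.649e+00 -1.000e-03]
t 16.27 phi(cw from start) 200.0 rad 71.1 z 0.26 Fcw -3.07 Frad -0.39 Fz 7.6 w 0.0181 T [-0.23  0.76  0.04] rot [ 1.687e+00  2.649e+00 -1.000e-03]
```

```bash
python3 g.py &&
python3 -m inch '[[[0,0,0,-2.3,5.6,0,-1],[0,0,0,-5.2,11.1,0,-1],[0,0,0,-8.4,16.2,0,-1],[0,0,0,-12.2,21.1,0,-1]]]'>/dev/null && python3 g.py &&
python3 -m inch '[[[0,0,0,-4.1,4.5,0,-1],[0,0,0,-8.6,8.6,0,-1],[0,0,0,-13.4,12.3,0,-1],[0,0,0,-18.6,15.6,0,-1]]]'>/dev/null && python3 g.py &&
python3 -m inch '[[[0,0,0,-5.4,2.8,0,-1],[0,0,0,-11.1,5.2,0,-1],[0,0,0,-16.9,7,0,-1],[0,0,0,-22.8,8.3,0,-1]]]'>/dev/null && python3 g.py
```

```text
t 16.27 phi(cw from start) 200.0 rad 71.1 z 0.26 Fcw -3.07 Frad -0.39 Fz 7.6 w 0.0181 T [-0.23  0.76  0.04] rot [ 1.687e+00  2.649e+00 -1.000e-03]
t 16.6 phi(cw from start) 219.8 rad 70.9 z 0.26 Fcw -2.24 Frad -0.52 Fz 7.0 w 0.0181 T [-0.24  0.82 -0.02] rot [ 1.687e+00  2.649e+00 -2.000e-03]
t 16.93 phi(cw from start) 239.5 rad 70.6 z 0.26 Fcw -2.48 Frad -1.49 Fz 7.3 w 0.0179 T [-0.12  1.    0.06] rot [ 1.687e+00  2.649e+00 -2.000e-03]
t 17.27 phi(cw from start) 259.2 rad 70.4 z 0.26 Fcw -2.68 Frad -1.91 Fz 7.5 w 0.0178 T [ 0.13  1.   -0.01] rot [ 1.687e+00  2.649e+00 -1.000e-03]
```

```bash

python3 -m inch '[[[0,0,0,-6.1,0.8,0,-1],[0,0,0,-12.2,1.1,0,-1],[0,0,0,-18.3,0.8,0,-1],[0,0,0,-24.4,0,0,-1]]]'>/dev/null && python3 g.py &&
python3 -m inch '[[[0,0,0,-6,-1.3,0,-1],[0,0,0,-11.8,-3.2,0,-1],[0,0,0,-17.4,-5.5,0,-1],[0,0,0,-22.8,-8.3,0,-1]]]'>/dev/null && python3 g.py &&
python3 -m inch '[[[0,0,0,-5.2,-3.3,0,-1],[0,0,0,-10,-7,0,-1],[0,0,0,-14.5,-11.1,0,-1],[0,0,0,-18.7,-15.6,0,-1]]]'>/dev/null && python3 g.py &&
python3 -m inch '[[[0,0,0,-3.7,-4.8,0,-1],[0,0,0,-7,-10,0,-1],[0,0,0,-9.8,-15.4,0,-1],[0,0,0,-12.2,-21.1,0,-1]]]'>/dev/null && python3 g.py &&
python3 -m inch '[[[0,0,0,-1.8,-5.8,0,-1],[0,0,0,-3.1,-11.7,0,-1],[0,0,0,-3.9,-17.8,0,-1],[0,0,0,-4.2,-23.9,0,-1]]]'>/dev/null && python3 g.py
```

```text
t 17.6 phi(cw from start) 279.0 rad 70.2 z 0.26 Fcw -3.36 Frad -1.89 Fz 6.6 w 0.0183 T [0.52 0.92 0.03] rot [ 1.687e+00  2.650e+00 -1.000e-03]
t 17.93 phi(cw from start) 298.7 rad 70.0 z 0.2601 Fcw -2.74 Frad -1.08 Fz 6.0 w 0.0183 T [ 0.7   0.43 -0.02] rot [1.686e+00 2.650e+00 1.000e-03]
t 18.27 phi(cw from start) 318.6 rad 69.8 z 0.2602 Fcw -3.68 Frad -0.54 Fz 5.0 w 0.0179 T [ 0.76 -0.11  0.05] rot [1.685e+00 2.649e+00 1.000e-03]
t 18.6 phi(cw from start) 339.4 rad 69.7 z 0.2603 Fcw -4.01 Frad 1.2 Fz 5.5 w 0.018 T [ 0.69 -0.79 -0.02] rot [1.685e+00 2.647e+00 1.000e-03]
t 18.93 phi(cw from start) 359.3 rad 69.6 z 0.2605 Fcw -7.27 Frad 0.83 Fz 3.3 w 0.0179 T [ 0.6  -1.67 -0.02] rot [1.685e+00 2.646e+00 2.000e-03]
```

Torque is building: about 4.3 N over the drag. I'll hold a moment and read again.

```bash
python3 -m inch '[[[0,0,0,0,0,0,-1],[0,0,0,0,0,0,-1]]]'>/dev/null; python3 g.py;python3 -m inch '[[[0,0,0,0,0,0,-1],[0,0,0,0,0,0,-1]]]'>/dev/null; python3 g.py
```

```text
t 19.1 phi(cw from start) 359.8 rad 69.7 z 0.2604 Fcw -3.77 Frad 0.87 Fz 4.4 w 0.0182 T [ 0.11 -0.97 -0.  ] rot [ 1.686  2.646 -0.   ]
t 19.27 phi(cw from start) 359.8 rad 69.8 z 0.2603 Fcw -4.38 Frad 2.06 Fz 5.8 w 0.0185 T [ 0.15 -1.05  0.  ] rot [ 1.686e+00  2.646e+00 -1.000e-03]
```

```bash
python3 -m inch '[[[0,0,0,0,-2,0,-1],[0,0,0,0.1,-4,0,-1]]]'>/dev/null; python3 g.py
```

```text
t 19.43 phi(cw from start) 2.3 rad 69.6 z 0.2605 Fcw -7.6 Frad 1.67 Fz 5.0 w 0.0177 T [ 0.34 -1.85 -0.03] rot [1.685e+00 2.646e+00 1.000e-03]
```

About 4.6–5 N beyond the drag, so it is snug. Releasing and rising clear.

```bash
python3 -m inch '[[[0,0,0,0,0,0,-0.5],[0,0,0,0,0,0,-0.3],[0,0,0,0,0,0,0],[0,0,0,0,0,0,0.1],[0,0,0,0,0,0,0.1],[0,0,0,0,0,0,0.1]]]'; python3 g.py; python3 -m inch '[[[0,0,0,0,0,-15,0.1],[0,0,0,0,0,-50,0.1],[0,0,0,0,0,-90,0.1],[0,0,0,0,0,-120,0.1],[0,0,0,0,0,-120,0.1],[0,0,0,0,0,-120,0.1]]]'; python3 - <<'E'
from h import *
c=imaging.calibration("side");a=imaging.capture("side")
g=cv2.cvtColor(a,cv2.COLOR_RGB2GRAY);ref=cv2.cvtColor(cv2.resize(cv2.imread("pics/s3.png"),(120,90),interpolation=cv2.INTER_AREA),cv2.COLOR_BGR2GRAY)
t=ref[36:68,84:99] # knob at phi=0
m=cv2.matchTemplate(g[192:282,335:455],t,cv2.TM_CCOEFF_NORMED);print(cv2.minMaxLoc(m),'was (84,36)')
s=np.array([.5773,-.1350])
for ph in(-20,-10,-5,0,2,5):
    th=np.radians(-65-ph);print(ph,proj(c,[s[0]+.07*np.cos(th),s[1]+.07*np.sin(th),.22])-[335,192]-[92.3,40.2]+[84,36])
E
```

```text
clock: 19.93
eef_pos: [0.6024, -0.1997, 0.2593]
ee_rot: [0.0, 0.538, 0.843, -0.001]
contact_force: [0.3, -0.1, -0.1]
grip_width: 0.0466
gripper_force: 0.2
t 19.93 phi(cw from start) 3.8 rad 69.4 z 0.2593 Fcw -0.26 Frad 0.25 Fz -0.1 w 0.0466 T [ 0.04 -0.08 -0.04] rot [ 1.688  2.648 -0.003]
clock: 20.43
eef_pos: [0.6029, -0.2, 0.3817]
ee_rot: [0.002, 0.538, 0.843, 0.0]
contact_force: [0.6, 0.0, -0.5]
grip_width: 0.0471
gripper_force: 0.0
(-0.6284488439559937, 0.9401441216468811, (32, 6), (87, 33)) was (84,36)
-20 [88.81773994 29.57431626]
-10 [86.94311109 32.93111947]
-5 [85.58745733 34.51439106]
0 [83.96230048 36.01488252]
2 [83.23904389 36.58873822]
5 [82.07818367 37.41855894]
```

```bash
python3 -m inch '[[[0,0,0,0,0,-30,0.1],[0,0,0,0,0,-30,0.1],[0,0,0,0,0,-30,0.1],[0,0,0,0,0,-30,0.1],[0,0,0,0,0,-30,0.1],[0,0,0,0,0,-30,0.1],[0,0,0,0,0,-30,0.1],[0,0,0,0,0,-30,0.1]]]' >/dev/null; python3 - <<'E'
from h import *
ref=cv2.cvtColor(cv2.resize(cv2.imread("pics/s3.png"),(120,90),interpolation=cv2.INTER_AREA),cv2.COLOR_BGR2GRAY)
g=cv2.cvtColor(imaging.capture("side"),cv2.COLOR_RGB2GRAY)[192:282,335:455]
k=8;G=cv2.resize(g,None,fx=k,fy=k,interpolation=cv2.INTER_CUBIC);t=cv2.resize(ref,None,fx=k,fy=k,interpolation=cv2.INTER_CUBIC)[36*k:68*k,84*k:99*k]
m=cv2.minMaxLoc(cv2.matchTemplate(G,t,cv2.TM_CCOEFF_NORMED));print(m[1],np.array(m[3])/k)
E
```

```text
0.9470846056938171 [86.875 32.875]
```

The crank is stable about 10° before full turn, which leaves roughly 3 N (about 230 N) of squeeze by the friction balance. Handing in.

```bash
python3 -c "
from rig import bot;print(bot.close_job())"
```

```text
the job is handed in; nothing more can be done
None
```

I handed the job in: the crank is seated on the screw and was wound clockwise about two full turns, to roughly 4.6 N beyond the drag. It eased back about 12° on release and then held steady, leaving an estimated 230 N on the blank (not measured directly), and the close-out call gave no verdict.

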